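# Lock the jar turntable: press the plunger in and trap it with the keeper

### The job

Lock the turntable that carries the mended jar: with the loose keeper plate, press the spring plunger down into the lock block, passing the plate's ears down through the gaps between the lips, then slide the plate under the lips until you feel it bear on the stop, and press it against the stop with about 10 N for a moment. Let go so that the keeper stays there against the stop and holds the plunger down. Work gently: never force the parts, and leave the jar and the other things on the bench alone.

Things in the scene. Friction and masses are not known exactly. Their poses are not given: they have to be found in the camera images.
- lock: Grey painted lock block fixed to the bench, 130 x 66 x 40 mm (x -40 to +90, y +-33). Origin on the bench, under the way in. x is the direction the keeper is slid, y points to the turntable, z up. The top face, z = 40, is the floor of a channel along x, 51 mm wide between walls (y = +-25.5, x -31 to +58, up to z = 51).
- way_in (a point): Point on the channel floor (lock x = 0, y = 0, z = 40), axes as the lock. The keeper goes straight down here: its middle above this point, its long side along x, either way round; its ears then pass the gaps between the lips at x -31 to -13 and +13 to +31.
- front_lips (a point): Middle of the front lips, x = 44.5 mm, z = 51 of the lock. Rear lips: x -13 to +13; front lips: x +31 to +58. Both overhang the channel from its walls in to y = +-17.5; underside z = 51, top z = 56. With the keeper slid 15 to 24 mm to +x its ears are under the lips, with 3 mm of vertical play.
- plunger (a joint): Upright steel plunger, 16 mm thick, at x = 10, y = 0 of the lock. 0 = out (flat top at z = 65 mm, 25 mm above the channel floor), 0.025 (m) = pressed flush with the floor. Its spring pushes back with 3 N when out, 8 N when flush, and drives it out again unless held. Trapped under the keeper it reads about 0.022.
- plunger_top (a point): Centre of the plunger's top face, moves with it.
- stop: Rigid dark steel stop block, 20 x 28 x 13 mm, fixed in the front end of the channel; set anew each time, its striking face 47 to 56 mm from the lock's origin along x. Origin: middle of the lower edge of that face, on the channel floor; axes as the lock. The keeper bears on it when the keeper's middle is 32 mm behind (-x of) this origin.
- keeper_mid (a point): Loose aluminium keeper, 0.12 kg, 53 mm high, standing on the bench, tab up. Point at its middle, 26.5 mm up; x along the plate. Plate 64 x 30 x 8 mm; four ears 12 mm long at x = +-22 reach to y = +-23. Upright tab in the middle, 14 mm thick (x), 30 wide (y), up to the top. Grip the tab across its 14 mm by the upper 30 mm, to keep the fingers above the lips.
- jar: Mended clay jar, 176 mm across, 172 mm high, fixed on the turntable disc (210 mm across, top 46 mm high), 245 mm to the +y side of the lock. Origin in the middle of its foot. Fragile: do not touch.
- neck: Loose clay neck fragment, a ring 80 mm across and 58 mm high, origin in the middle of its underside. Leave alone.
- tape: Roll of paper tape lying flat, 84 mm across, 22 mm high, origin in the middle of its underside. Leave alone.
- bottle: Clear water bottle, 64 mm across, 210 mm high, origin in the middle of its underside. Leave alone.
Mind the look-alikes: they are no part of the job. There is more than one size of the part that bears keeper_mid; the job needs the middle-sized.

How it is judged:
By the outcome, as a careful person would: the job done as asked, in the order asked, and still so for the second after the job is handed in, with the robot touching nothing.
It also fails if it takes over 59 s, if anything falls off the work surface, if the arm or the gripper's body presses on something with over 40 N, if the wrist force passes 120 N, or if a joint passes its speed limit or range.

### The arm

A 6-joint arm with a two-finger parallel gripper is mounted at the origin on the work surface. World frame = base frame: x ahead of the robot, y to its left, z up, the work surface at z = 0. Lengths are in m, angles in rad, forces in N, time in s.
With the tool pointing down it reaches from about 0.375 to 0.9 m from the base axis. Payload 3.1 kg.
Tool frame: the origin (TCP) lies midway between the tips of the shut fingers; the grasp point (between the pads) lies grip_point_offset behind it (grip_point_offset is the distance from the TCP to the grasp point, in m); y points along the fingers, z is the direction in which the jaws open and shut, and the axes are right-handed (so a half turn about y gives the same grasp; the last joint's range is limited). The gripper opens to 87 mm and grips with 3 to 60 N. Pads are 19 mm wide; open, the fingers measure 117 mm over their backs; the gripper's body (75 mm by 190 mm) begins 51 mm behind the grasp point.
Start: joints at [1.131, 0.527, 1.433, -0, 1.181, -0.178], TCP at [0.162, 0.604, 0.223] pointing down, gripper open.
Joint ranges: [-3.08, 3.08], [-0.75, 2.2], [0.22, 2.44], [-1.43, 4.57], [0, 2.65], [-2.85, 2.85]. Speed limits (rad/s): [2.79, 2.79, 3.14, 3.14, 3.14, 3.14].

### API

Orientations are given as a unit quaternion [x, y, z, w].
In Python, from rig import * gives the robot as it stands.
- The arm moves only by the tool jog_arm, never from a script. Its argument "increments" is a list that holds one entry, the list of rows, each a list of 7 numbers: the turn, a rotation vector about the world's x, y, z in degrees, then the shift along the world's x, y, z in m, then the closure, from -1 (fully open) to 1 (shut), so that 0 is half open. In form: [[[rx, ry, rz, x, y, z, jaw], ...]]. A call has 1 to 8 rows; each row is the pose to reach, as a shift and turn from the pose measured when the call began; what a row does not reach only later rows make up. A row lasts 1/10 s, in which the tool goes at most 50 mm and 8.59 degrees, less where a joint would pass 70% of its speed; a pose out of reach is approached as far as the arm can. A call with a gripper value outside its range is refused whole. The fingers move at their own pace and stop on an object; "squeeze" is the grip in N (left out, the last holds). Time passes only in rows, so rows that repeat a pose let the fingers close. It gives the time, the measured TCP pose, the force and the opening at its end, in the units of the state.
- get_obs(): the state, without advancing time (a new reading comes with each control period).
- camera(name): name is "scene" or "top" or "wrist"; returns the picture (480x640x3 uint8, red, green, blue); there is no depth.
- camera_info(name): a dict with "K" (3x3 intrinsics, pixels), "R" (3x3) and "t" (3): a world point X has camera coordinates R X + t. Camera axes: x right, y down, z forward; pixel columns grow to the right and rows downward; lengths in m; the calibration is good to about 2 mm. A picture is of the moment at which its call begins: read the wrist's pose just before it. camera_info takes no time and is no camera call; for the wrist camera it gives the pose at the moment of the call.
- hand_in(): hands the job in, once; it reports no verdict.
The state is a dict: "time": time; "q": joint angles; "joint_velocities": joint speeds; "joint_torque": joint torques, N m; "position": TCP position; "tool_rot": TCP orientation; "ft_force": force on the tool from outside, world axes, zero at the start; "moment": the same for the moment, N m; "grip_width": finger opening in m.
Only numpy, scipy, OpenCV 4.12 (cv2) and the standard library are available. Lean on these libraries where they do the work, as an engineer would, in place of code of your own. Each camera call takes 0.05 s, during which the arm holds its last target.

## Working session

There is one attempt and no reset: what is moved stays moved. The work goes in short steps, Python scripts to look and compute and a tool call to move; the robot and the scene stay as the last step left them, time stands still between calls to the robot, and variables do not carry over. Pictures are saved under pics/ and viewed, and the job is handed in when it is done.

Besides the shell and the picture viewer there is one more tool, called after "Request:" in YAML: its name, and indented under it one key for each argument. jog_arm: Moves the arm, as the interface text tells. Its arguments: {"type":"object","properties":{"increments":{"type":"array","items":{"type":"array","items":{"type":"array","items":{"type":"number"}}}},"squeeze":{"type":"number"}},"required":["increments"]}

```bash
ls; mkdir -p pics; python3 - <<'E'
from rig import *
import cv2,json
o=get_obs();print({k:o[k] for k in('time','position','tool_rot','ft_force','grip_width')})
try: print(grip_point_offset)
except Exception as e: print(e)
for n in('scene','top','wrist'):
    i=camera_info(n);im=camera(n);cv2.imwrite(f'pics/{n}0.png',im[:,:,::-1]);print(n,i)
E
```

```text
pics
{'time': 0.0, 'position': array([0.16142059, 0.60303861, 0.22155045]), 'tool_rot': array([ 0.701797  , -0.09252158,  0.0920556 , -0.70031885]), 'ft_force': array([ 0.07048442,  0.27245621, -0.06961957]), 'grip_width': 0.08755561239615438}
0.0187
scene {'K': array([[466.40991496,   0.        , 311.52269466],
       [  0.        , 466.40991496, 239.89685966],
       [  0.        ,   0.        ,   1.        ]]), 'R': array([[ 0.13586113,  0.99062734, -0.01411461],
       [ 0.76289601, -0.11369673, -0.63644539],
       [-0.63208499,  0.07570021, -0.77119261]]), 't': array([ 0.02061161, -0.40340298,  1.25173502])}
top {'K': array([[548.3584349 ,   0.        , 314.86883984],
       [  0.        , 548.3584349 , 238.10207246],
       [  0.        ,   0.        ,   1.        ]]), 'R': array([[-0.02386633, -0.99963505,  0.01265602],
       [-0.99013948,  0.02188784, -0.13836449],
       [ 0.13803698, -0.01583348, -0.99030051]]), 't': array([-0.08906618,  0.60073888,  1.25137126])}
wrist {'K': array([[344.97798722,   0.        , 317.07704515],
       [  0.        , 344.97798722, 239.10332121],
       [  0.        ,   0.        ,   1.        ]]), 'R': array([[ 0.25928455,  0.96579978, -0.00151626],
       [ 0.92726599, -0.24849988,  0.28004571],
       [ 0.2700913 , -0.0740175 , -0.95998547]]), 't': array([-0.62442607, -0.03471302,  0.39186759])}
```

View pics/scene0.png

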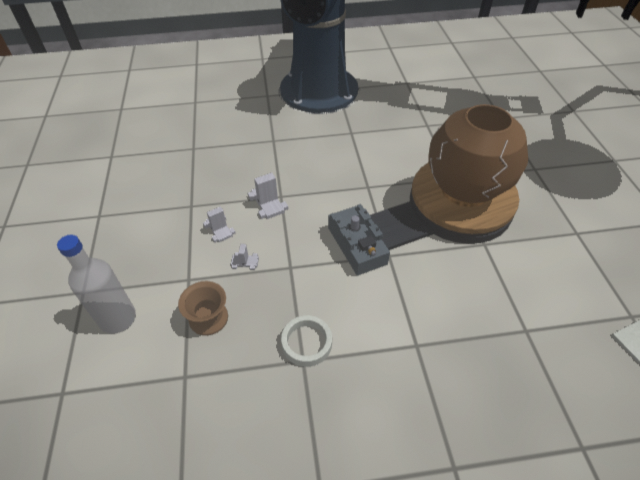

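View pics/top0.png

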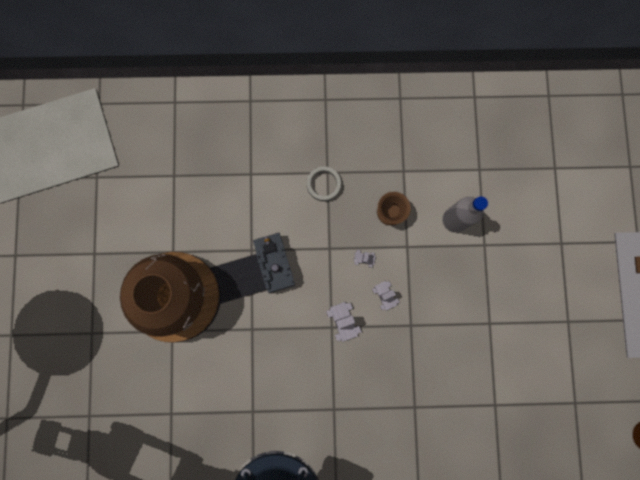

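View pics/wrist0.png

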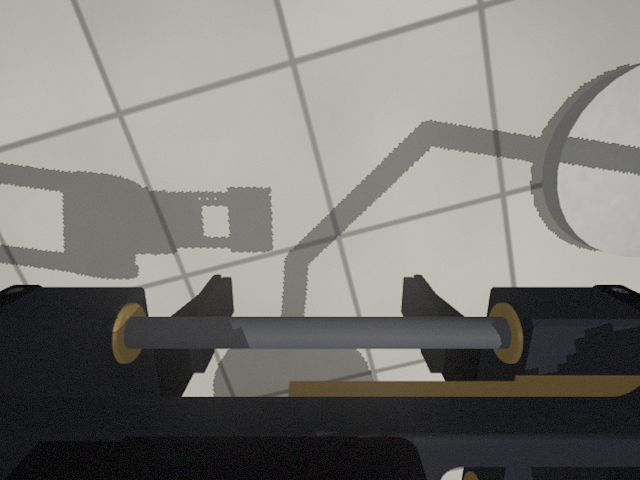

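Keeper candidates are in scene (268,196) / top (344,321), the largest; scene (219,224) / top (386,295), middle-sized; and scene (244,258) / top (365,258), the smallest. I choose the middle one and will check it in crops. The lock is at top (274,263), with its jar at (165,295).

```bash
cat > h.py <<'E'
import numpy as np,cv2
from rig import *
def px2w(i,u,v,z):
    d=np.linalg.inv(i['K'])@np.array([u,v,1.]);d=i['R'].T@d;c=-i['R'].T@i['t']
    return c+d*(z-c[2])/d[2]
def w2px(i,X):
    p=i['K']@(i['R']@np.asarray(X,float)+i['t']);return p[:2]/p[2]
E
python3 - <<'E'
import cv2,numpy as np
from h import *
t=cv2.imread('pics/top0.png');s=cv2.imread('pics/scene0.png')
a=cv2.resize(t[235:350,240:410],None,fx=4.6,fy=4.6,interpolation=cv2.INTER_CUBIC)
b=cv2.resize(s[165:280,190:400],None,fx=3.8,fy=3.8,interpolation=cv2.INTER_CUBIC)
cv2.imwrite('pics/topc.png',a);cv2.imwrite('pics/scenec.png',b)
it=camera_info('top')
for n,u,v in(('L',344,321),('M',386,295),('S',365,258),('lock',274,263),('jar',152,293)):print(n,px2w(it,u,v,0.03))
print(-it['R'].T@it['t'])
E
```

```text
L [ 0.40342316 -0.1663737   0.03      ]
M [ 0.46148386 -0.26707943  0.03      ]
S [ 0.54996599 -0.22083755  0.03      ]
lock [ 0.54295671 -0.00500518  0.03      ]
jar [0.47898657 0.28114797 0.03      ]
[ 0.41995409 -0.08236899  1.32348174]
```

View pics/topc.png

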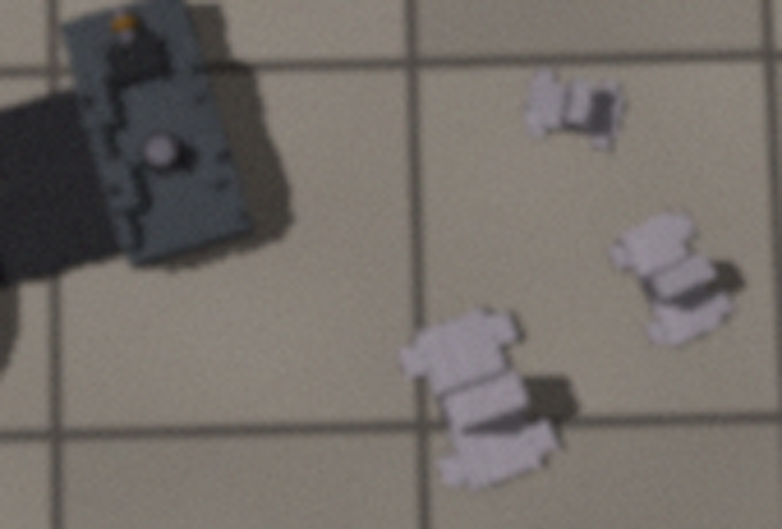

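View pics/scenec.png

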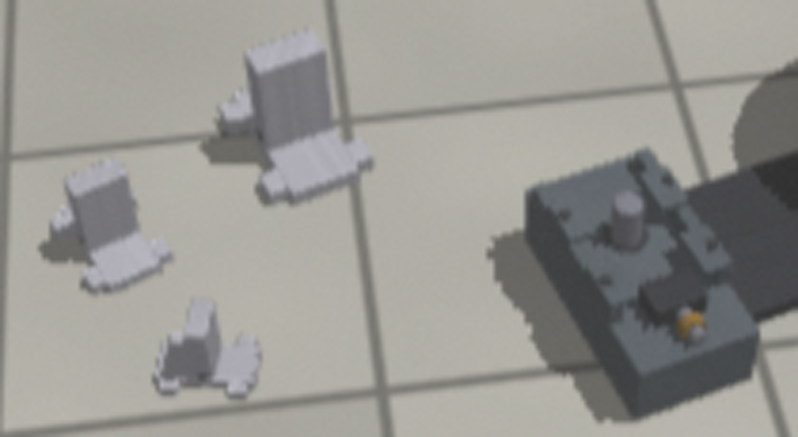

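The crop confirms the middle keeper. Its plate is about 26 px long, which is about 63 mm at this height; the large one is about 83 mm and the small one about 46 mm. The lock's +x end, with the dark stop and an orange screw, points away from the robot. Next I work out the move to bring the wrist camera close.

```bash
python3 - <<'E'
from h import *
from scipy.spatial.transform import Rotation as Ro
o=get_obs();R=Ro.from_quat(o['tool_rot']).as_matrix();i=camera_info('wrist')
print(R.round(3),'tool z yaw',np.degrees(np.arctan2(R[1,2],R[0,2])),o['q'])
c=-i['R'].T@i['t'];print('cam',c,'in tool',R.T@(c-o['position']),'axis tool',R.T@i['R'][2])
E
```

```text
[[ 0.966 -0.001  0.259]
 [-0.259 -0.002  0.966]
 [-0.    -1.    -0.002]] tool z yaw 75.00118176447045 [ 1.13053209e+00  5.28298677e-01  1.43363571e+00  9.17922683e-06
  1.18138935e+00 -1.78488695e-01]
cam [0.0882752  0.62349887 0.38507992] in tool [-0.07599972 -0.16329755  0.00040015] axis tool [2.80394590e-01 9.59884775e-01 3.02931146e-04]
```

Request:
jog_arm:
  increments:
    - [[0,0,-5,0,0,0.05,-1],[0,0,-12,0.02,-0.03,0.1,-1],[0,0,-20,0.05,-0.07,0.13,-1],[0,0,-28,0.075,-0.11,0.14,-1],[0,0,-36,0.1,-0.15,0.14,-1],[0,0,-44,0.125,-0.19,0.14,-1],[0,0,-52,0.15,-0.23,0.14,-1],[0,0,-60,0.175,-0.27,0.14,-1]]

```text
time: 0.95
position: [0.3347, 0.335, 0.3618]
tool_rot: [0.56, -0.432, 0.432, -0.56]
ft_force: [1.1, -0.2, 0.1]
grip_width: 0.0875
```

Request:
jog_arm:
  increments:
    - [[0,0,-1,0.025,-0.038,0,-1],[0,0,-1,0.05,-0.075,0,-1],[0,0,-1,0.08,-0.115,0,-1],[0,0,-1,0.105,-0.155,-0.02,-1],[0,0,-1,0.13,-0.195,-0.04,-1],[0,0,-1,0.16,-0.24,-0.06,-1],[0,0,-1,0.192,-0.287,-0.09,-1],[0,0,-1,0.192,-0.287,-0.1,-1]]

```text
time: 1.75
position: [0.5288, 0.0446, 0.2608]
tool_rot: [0.556, -0.437, 0.438, -0.555]
ft_force: [0.3, 0.3, -0.3]
grip_width: 0.0868
```

```bash
python3 - <<'E'
from h import *
o=get_obs();i=camera_info('wrist');im=camera('wrist')
np.savez('w1.npz',**i);cv2.imwrite('pics/w1.png',im[:,:,::-1]);print(o['position'],o['joint_velocities'].round(3))
E
```

```text
[0.52876608 0.04460011 0.26080718] [-0.288  0.371  0.072  0.028 -0.403 -0.297]
```

View pics/w1.png

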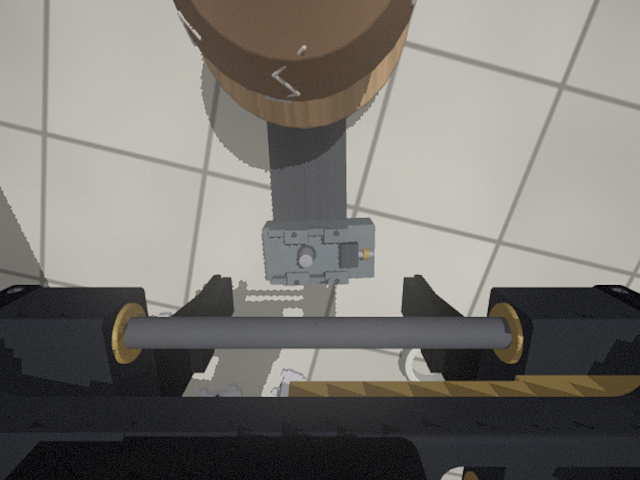

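Request:
jog_arm:
  increments:
    - [[0,0,0,0.006,-0.02,-0.04,-1],[0,0,0,0.012,-0.04,-0.08,-1],[0,0,0,0.015,-0.06,-0.12,-1],[0,0,0,0.015,-0.06,-0.12,-1],[0,0,0,0.015,-0.06,-0.12,-1]]

```text
time: 2.3
position: [0.5425, -0.0166, 0.137]
tool_rot: [0.557, -0.44, 0.436, -0.553]
ft_force: [0.0, -0.6, 1.0]
grip_width: 0.0869
```

```bash
python3 - <<'E'
from h import *
o=get_obs();i=camera_info('wrist');im=camera('wrist')
np.savez('w2.npz',**i);cv2.imwrite('pics/w2.png',im[:,:,::-1]);print(o['position'],o['joint_velocities'].round(3))
a=im[130:330,190:450,::-1];cv2.imwrite('pics/w2c.png',cv2.resize(a,None,fx=3,fy=3,interpolation=cv2.INTER_CUBIC))
E
```

```text
[ 0.5425211  -0.01657833  0.13696594] [ 0.022 -0.05  -0.027  0.    -0.004 -0.002]
```

View pics/w2c.png

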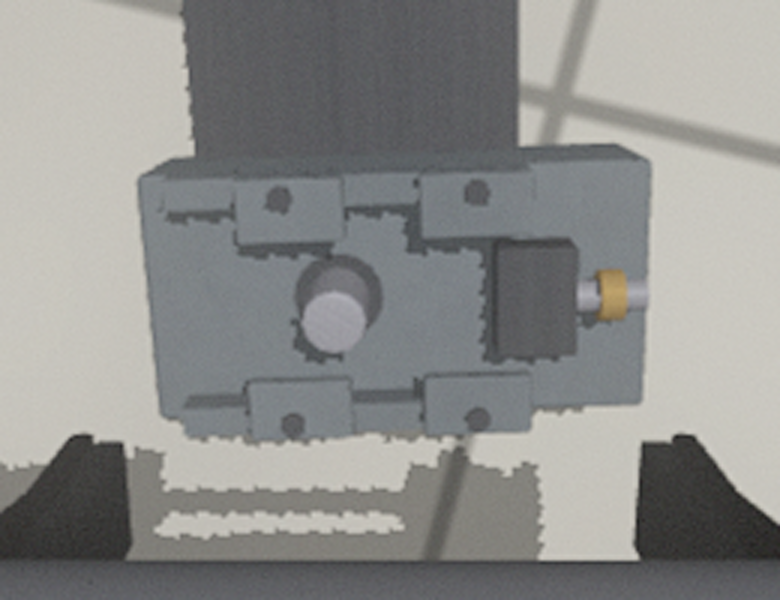

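```bash
cat > fitlock.py <<'E'
from h import *
from scipy.optimize import least_squares
i=dict(np.load('w2.npz'))
P=[((235,244),(-13,17.5,56)),((343,238),(13,17.5,56)),((421,236),(31,17.5,56)),((250,386),(-13,-17.5,56)),((351,382),(13,-17.5,56)),((426,377),(31,-17.5,56)),((530,375),(58,-17.5,56)),
((140,175),(-40,33,40)),((163,415),(-40,-33,40)),((650,161),(90,33,40)),((641,403),(90,-33,40)),((334,322),(10,0,65))]
uv=np.array([[190+(a+.5)/3-.5,130+(b+.5)/3-.5] for (a,b),_ in P]);X=np.array([p for _,p in P])/1000
def tw(p,X):
    c,s=np.cos(p[2]),np.sin(p[2]);return np.c_[p[0]+c*X[:,0]-s*X[:,1],p[1]+s*X[:,0]+c*X[:,1],X[:,2]+p[3]]
def f(p):return np.concatenate([(np.array([w2px(i,x) for x in tw(p,X)])-uv).ravel(),[p[3]/.001*0.5]])
r=least_squares(f,[.54,0,.25,0],loss='soft_l1');p=r.x
print(p,np.degrees(p[2]));print(r.fun[:-1].reshape(-1,2).round(1))
# stop
for (a,b) in((497,240),(491,355)):
    w=px2w(i,190+(a+.5)/3-.5,130+(b+.5)/3-.5,.053+p[3])
    d=w[:2]-p[:2];c,s=np.cos(p[2]),np.sin(p[2]);print('stop pt lock xy mm',1000*(c*d[0]+s*d[1]),1000*(-s*d[0]+c*d[1]))
E
python3 fitlock.py
```

```text
[ 0.52010694 -0.01262914  0.2656588  -0.00210579] 15.221128146549797
[[ 1.2  0.3]
 [ 0.9  1.2]
 [-0.3  1.1]
 [-0.5 -1.6]
 [ 0.2 -1.2]
 [-1.  -0.2]
 [ 0.3 -0.6]
 [-1.   0.1]
 [-0.7  1.2]
 [ 0.5 -0.7]
 [ 0.2  0.8]
 [ 0.2 -0.2]]
stop pt lock xy mm 49.88487782088571 16.12272543278472
stop pt lock xy mm 48.32933661156624 -13.367329381149466
```

```bash
python3 - <<'E'
from h import *
from fitlock import tw,p
pp=p.copy()
q=pp.copy();q[3]=0
for n,z in(('top',0),('scene',0)):
    i=camera_info(n)
    print(n,[w2px(i,x).round(1) for x in tw(q,np.array([[.010,0,.065],[.09,.033,.04],[-.04,-.033,.04],[-.04,.033,.04],[.09,-.033,.04]]))])
E
```

```text
[ 0.52010694 -0.01262914  0.2656588  -0.00210579] 15.221128146549797
[[ 1.2  0.3]
 [ 0.9  1.2]
 [-0.3  1.1]
 [-0.5 -1.6]
 [ 0.2 -1.2]
 [-1.  -0.2]
 [ 0.3 -0.6]
 [-1.   0.1]
 [-0.7  1.2]
 [ 0.5 -0.7]
 [ 0.2  0.8]
 [ 0.2 -0.2]]
stop pt lock xy mm 49.88487782088571 16.12272543278472
stop pt lock xy mm 48.32933661156624 -13.367329381149466
top [array([275.3, 267.3]), array([253.1, 239.7]), array([295.5, 284.6]), array([268.3, 292.7]), array([280. , 231.8])]
scene [array([355.6, 218.6]), array([390.8, 252.4]), array([328.1, 214.9]), array([358.5, 205. ]), array([358.2, 264.1])]
```

Request:
jog_arm:
  increments:
    - [[0,0,2,-0.014,-0.043,0,-1],[0,0,4,-0.028,-0.086,0,-1],[0,0,6,-0.042,-0.13,0,-1],[0,0,7,-0.056,-0.173,0,-1],[0,0,7,-0.07,-0.216,0,-1],[0,0,7,-0.081,-0.258,0,-1],[0,0,7,-0.081,-0.258,0,-1],[0,0,7,-0.081,-0.258,0,-1]]

```text
time: 3.15
position: [0.4635, -0.275, 0.1406]
tool_rot: [0.582, -0.403, 0.404, -0.579]
ft_force: [-0.1, -0.0, 0.7]
grip_width: 0.0869
```

```bash
python3 - <<'E'
from h import *
o=get_obs();i=camera_info('wrist');im=camera('wrist')
np.savez('w3.npz',**i);cv2.imwrite('pics/w3.png',im[:,:,::-1]);print(o['position'],o['joint_velocities'].round(3))
a=im[130:330,190:450,::-1];cv2.imwrite('pics/w3c.png',cv2.resize(a,None,fx=3,fy=3,interpolation=cv2.INTER_CUBIC))
E
```

```text
[ 0.46354871 -0.27500833  0.14061639] [ 0.037  0.005  0.032  0.005  0.001 -0.001]
```

View pics/w3c.png

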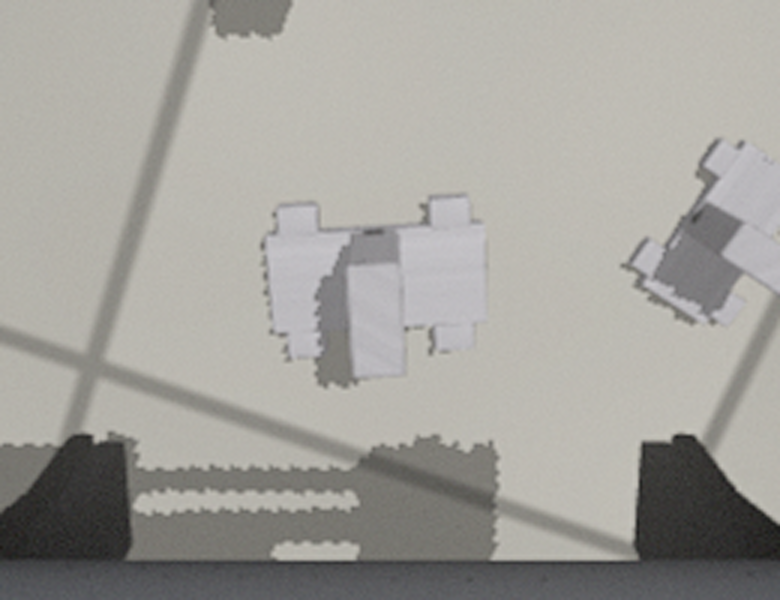

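```bash
python3 - <<'E'
from h import *
from scipy.optimize import least_squares
i=dict(np.load('w3.npz'))
P=[((268,237),(-32,15,8)),((483,225),(32,15,8)),((485,320),(32,-15,8)),((275,332),(-32,-15,8)),((277,206),(-28,23,8)),((318,204),(-16,23,8)),((428,197),(16,23,8)),((468,195),(28,23,8)),
((348,266),(-7,15,53)),((399,263),(7,15,53)),((406,373),(7,-15,53)),((354,377),(-7,-15,53))]
uv=np.array([[190+(a+.5)/3-.5,130+(b+.5)/3-.5] for (a,b),_ in P]);X=np.array([p for _,p in P])/1000
def tw(p,X):
    c,s=np.cos(p[2]),np.sin(p[2]);return np.c_[p[0]+c*X[:,0]-s*X[:,1],p[1]+s*X[:,0]+c*X[:,1],X[:,2]+p[3]]
def f(p):return np.concatenate([(np.array([w2px(i,x) for x in tw(p,X)])-uv).ravel(),[p[3]/.001*0.5]])
r=least_squares(f,[.46,-.27,.36,0],loss='soft_l1');p=r.x
print(p,np.degrees(p[2]));print(r.fun[:-1].reshape(-1,2).round(1))
o=get_obs();print('now',o['position'],'tool z yaw',end=' ')
from scipy.spatial.transform import Rotation as Ro
R=Ro.from_quat(o['tool_rot']).as_matrix();print(np.degrees(np.arctan2(R[1,2],R[0,2])),R[:,1])
g=np.array([p[0],p[1],0]);print('shift',g-o['position'])
E
```

```text
[ 0.4613669  -0.27106422  0.41346218 -0.00288531] 23.689638130553107
[[-0.9 -0.7]
 [ 0.3 -0.9]
 [ 0.7  0.3]
 [-0.2  0.3]
 [-0.1  0.3]
 [-0.1  0.2]
 [-0.   0.4]
 [ 0.4  0.3]
 [-1.  -0.5]
 [ 0.6 -0.5]
 [ 0.3  0.5]
 [-0.3  0.1]]
now [ 0.46333936 -0.27370799  0.14011005] tool z yaw 20.473683255103055 [-0.00173492 -0.00349575 -0.99999238]
shift [-0.00197246  0.00264377 -0.14011005]
```

Wrist px puts the keeper's middle at about crop (376,320), at world (0.4614, -0.2711), yaw 23.7°. The residuals are under 1 px using the middle size's dimensions, so the choice is confirmed.

Request:
jog_arm:
  increments:
    - [[0,0,3.2,-0.002,0.0026,-0.03,-1],[0,0,3.2,-0.002,0.0026,-0.06,-1],[0,0,3.2,-0.002,0.0026,-0.09,-1],[0,0,3.2,-0.002,0.0026,-0.113,-1],[0,0,3.2,-0.002,0.0026,-0.113,-1]]

```text
time: 3.7
position: [0.4606, -0.2677, 0.0254]
tool_rot: [0.593, -0.388, 0.384, -0.592]
ft_force: [-0.3, 0.6, -0.3]
grip_width: 0.087
```

```bash
python3 - <<'E'
from h import *
from scipy.spatial.transform import Rotation as Ro
o=get_obs();R=Ro.from_quat(o['tool_rot']).as_matrix();print(o['position'],o['ft_force'],np.degrees(np.arctan2(R[1,2],R[0,2])))
im=camera('wrist');cv2.imwrite('pics/w4.png',im[:,:,::-1])
E
```

```text
[ 0.46056086 -0.26765078  0.02539674] [-0.32210225  0.55321423 -0.34943033] 23.84727624708605
```

View pics/w4.png

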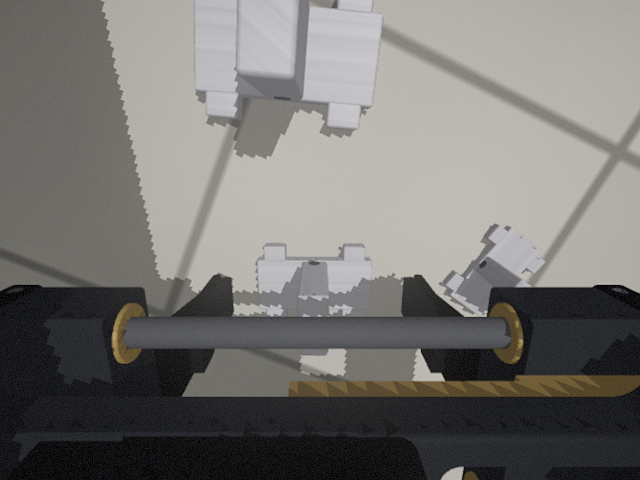

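The tab lies between the fingers, at about (317,330). The TCP is 3 mm off along the pads; I correct that and close.

Request:
jog_arm:
  increments:
    - [[0,0,0,0.001,-0.0034,0.001,-1],[0,0,0,0.001,-0.0034,0.001,-1],[0,0,0,0.001,-0.0034,0.001,0],[0,0,0,0.001,-0.0034,0.001,0.4],[0,0,0,0.001,-0.0034,0.001,1],[0,0,0,0.001,-0.0034,0.001,1],[0,0,0,0.001,-0.0034,0.001,1],[0,0,0,0.001,-0.0034,0.001,1]]
  squeeze: 10

```text
time: 4.55
position: [0.4623, -0.2721, 0.0277]
tool_rot: [0.594, -0.387, 0.385, -0.591]
ft_force: [-1.1, -0.8, -0.0]
grip_width: 0.047
```

Request:
jog_arm:
  increments:
    - [[0,0,0,0,0,0,1],[0,0,0,0,0,0,1],[0,0,0,0,0,0,1],[0,0,0,0,0,0,1]]
  squeeze: 40

```text
time: 4.95
position: [0.4622, -0.2721, 0.0277]
tool_rot: [0.594, -0.387, 0.385, -0.591]
ft_force: [-0.9, -1.0, 0.4]
grip_width: 0.0151
```

Request:
jog_arm:
  increments:
    - [[0,0,0,0,0,0,1],[0,0,0,0,0,0,1],[0,0,0,0,0,0.02,1],[0,0,0,0,0,0.05,1],[0,0,0,0,0,0.09,1],[0,0,0,0,0,0.12,1],[0,0,0,0,0,0.12,1],[0,0,0,0,0,0.12,1]]

```text
time: 5.75
position: [0.4621, -0.272, 0.1479]
tool_rot: [0.594, -0.387, 0.385, -0.591]
ft_force: [-0.3, 0.3, -1.5]
grip_width: 0.0138
```

```bash
python3 - <<'E'
from h import *
from scipy.spatial.transform import Rotation as Ro
o=get_obs();R=Ro.from_quat(o['tool_rot']).as_matrix();print(o['position'],o['ft_force'],np.degrees(np.arctan2(R[1,2],R[0,2])),o['grip_width'])
i=camera_info('wrist');np.savez('w5.npz',**i,pos=o['position'],Rt=R)
im=camera('wrist');a=im[200:400,190:450,::-1];cv2.imwrite('pics/w5c.png',cv2.resize(a,None,fx=3,fy=3,interpolation=cv2.INTER_CUBIC))
# target
p=np.array([.52011,-.01263]);print('to wayin',p-o['position'][:2])
E
```

```text
[ 0.46210569 -0.27201049  0.14792128] [-0.33148457  0.31880328 -1.49994085] 23.83426044702629 0.013827142700660185
to wayin [0.05800431 0.25938049]
```

View pics/w5c.png

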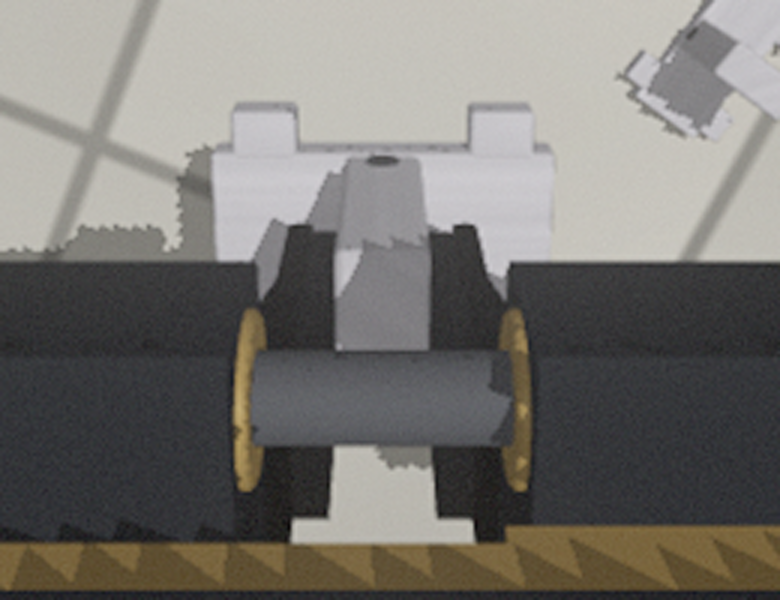

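```bash
cat > fitk.py <<'E'
from h import *
from scipy.optimize import least_squares
d=dict(np.load('w5.npz'));i=d;pos=d['pos'];R=d['Rt']
P=[((235,110),(-28,23,8)),((297,109),(-16,23,8)),((470,109),(16,23,8)),((532,109),(28,23,8)),((214,153),(-32,15,8)),((553,153),(32,15,8))]
uv=np.array([[190+(a+.5)/3-.5,200+(b+.5)/3-.5] for (a,b),_ in P]);X=np.array([p for _,p in P])/1000
# tool: keeper x = tool z ; keeper y = -tool x ; keeper z= -tool y
def tw(p):
    c,s=np.cos(p[3]),np.sin(p[3]);x=c*X[:,0]-s*X[:,1]+p[0];y=s*X[:,0]+c*X[:,1]+p[1];z=X[:,2]+p[2]
    return pos+np.c_[-y,-z,x]@R.T
def f(p):return np.concatenate([(np.array([w2px(i,x) for x in tw(p)])-uv).ravel(),[(p[2]+.0275)/.001*1]])
r=least_squares(f,[0,0,-.0275,0]);p=r.x
print('keeper base in TCP (kx,ky,kz mm),yaw',p[:3]*1000,np.degrees(p[3]));print(r.fun[:-1].reshape(-1,2).round(1))
E
python3 fitk.py
```

```text
keeper base in TCP (kx,ky,kz mm),yaw [  1.18517982   1.64776958 -28.44857296] 0.03424621223282365
[[-1.1  0.1]
 [-0.1  0.4]
 [ 0.1  0.3]
 [ 1.1  0.3]
 [-0.6 -0.5]
 [ 0.7 -0.6]]
```

Request:
jog_arm:
  increments:
    - [[0,0,-1.5,0.0095,0.043,0,1],[0,0,-3,0.019,0.086,0,1],[0,0,-5,0.0285,0.129,0,1],[0,0,-7,0.038,0.172,0,1],[0,0,-8.6,0.0475,0.215,0,1],[0,0,-8.6,0.0573,0.2575,0,1],[0,0,-8.6,0.0573,0.2575,-0.02,1],[0,0,-8.6,0.0573,0.2575,-0.03,1]]

```text
time: 6.6
position: [0.5168, -0.012, 0.1142]
tool_rot: [0.564, -0.432, 0.425, -0.561]
ft_force: [-0.5, 0.1, -2.2]
grip_width: 0.0136
```

```bash
cat > st.py <<'E'
from h import *
from scipy.spatial.transform import Rotation as Ro
import sys
o=get_obs();R=Ro.from_quat(o['tool_rot']).as_matrix()
y=np.radians(15.22);c,s=np.cos(y),np.sin(y)
d=o['position'][:2]-[.52011,-.01263];f=o['ft_force']
print('t',o['time'],'pos',o['position'].round(4),'yaw',np.degrees(np.arctan2(R[1,2],R[0,2])).round(2),'tilt',R[:,1].round(4))
print('TCP lock xy mm',(1000*np.array([c*d[0]+s*d[1],-s*d[0]+c*d[1]])).round(2),'keeper est',(1000*np.array([c*d[0]+s*d[1],-s*d[0]+c*d[1]])+[1.2,1.65]).round(2),'F lock',np.round([c*f[0]+s*f[1],-s*f[0]+c*f[1],f[2]],2),'mom',o['moment'].round(2),'w',o['grip_width'])
if len(sys.argv)>1:
    n=sys.argv[1];cam=sys.argv[2] if len(sys.argv)>2 else 'wrist'
    i=camera_info(cam);np.savez(n+'.npz',**i,pos=o['position'],Rt=R);im=camera(cam)[:,:,::-1];cv2.imwrite(f'pics/{n}.png',im)
    a=im[160:360,190:450] if cam=='wrist' else (im[170:290,300:420] if cam=='scene' else im[215:315,220:330])
    cv2.imwrite(f'pics/{n}c.png',cv2.resize(a,None,fx=3 if cam=='wrist' else 5,fy=3 if cam=='wrist' else 5,interpolation=cv2.INTER_CUBIC))
E
python3 st.py w6
```

```text
t 6.6 pos [ 0.5168 -0.012   0.1142] yaw 15.42 tilt [-0.0106  0.0018 -0.9999]
TCP lock xy mm [-3.01  1.48] keeper est [-1.81  3.13] F lock [-0.43  0.19 -2.2 ] mom [-0.07  0.01 -0.  ] w 0.013551058076660714
```

View pics/w6c.png

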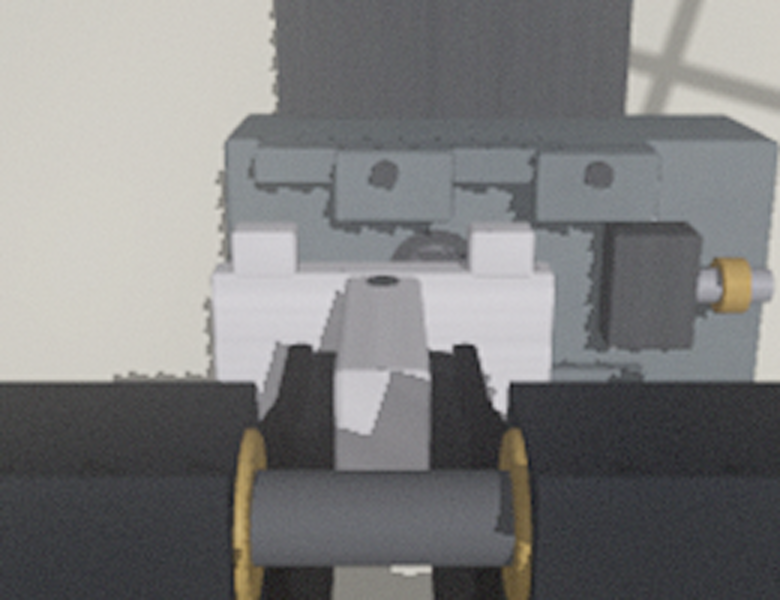

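Request:
jog_arm:
  increments:
    - [[0,0,-0.2,0.0026,-0.0025,0,1],[0,0,-0.2,0.0026,-0.0025,0,1],[0,0,-0.2,0.0026,-0.0025,0,1],[0,0,-0.2,0.0026,-0.0025,0,1]]

```text
time: 7.05
position: [0.5189, -0.0162, 0.1136]
tool_rot: [0.563, -0.434, 0.426, -0.559]
ft_force: [0.8, 0.0, -0.9]
grip_width: 0.0138
```

```bash
python3 st.py w7
```

```text
t 7.05 pos [ 0.5189 -0.0162  0.1136] yaw 15.03 tilt [-0.012   0.0022 -0.9999]
TCP lock xy mm [-2.09 -3.09] keeper est [-0.89 -1.44] F lock [ 0.76 -0.2  -0.95] mom [-0.12  0.05  0.02] w 0.013756845852490818
```

View pics/w7c.png

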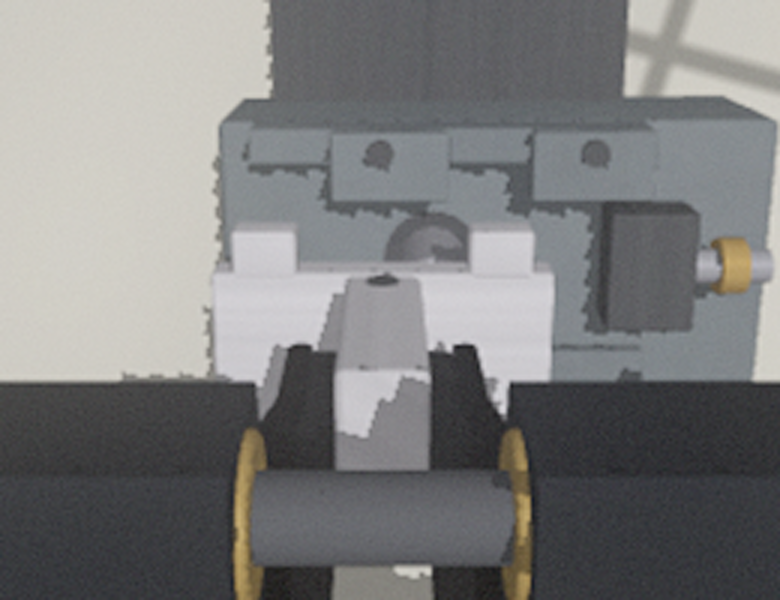

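```bash
cat > rel.py <<'E'
from h import *
from scipy.optimize import least_squares
def rel(n,LP,KP,x0=190,y0=160):
    d=dict(np.load(n+'.npz'));pos=d['pos'];Rt=d['Rt']
    px=lambda P:np.array([[x0+(a+.5)/3-.5,y0+(b+.5)/3-.5] for (a,b),_ in P]);XX=lambda P:np.array([p for _,p in P])/1000
    def fit(P,p0,zp):
        uv=px(P);X=XX(P)
        def tw(p):
            c,s=np.cos(p[2]),np.sin(p[2]);return np.c_[p[0]+c*X[:,0]-s*X[:,1],p[1]+s*X[:,0]+c*X[:,1],X[:,2]+p[3]]
        f=lambda p:np.concatenate([(np.array([w2px(d,x) for x in tw(p)])-uv).ravel(),[(p[3]-zp)/.001]])
        r=least_squares(f,list(p0)+[zp]);print(r.x.round(4),np.degrees(r.x[2]).round(2),'res',np.abs(r.fun[:-1]).max().round(1));return r.x
    L=fit(LP,(.52,-.0126,.265),-.002);K=fit(KP,(pos[0],pos[1],.265),pos[2]-.0275-.002)
    dd=K[:2]-L[:2];c,s=np.cos(L[2]),np.sin(L[2]);print('keeper rel lock mm',1000*(c*dd[0]+s*dd[1]),1000*(-s*dd[0]+c*dd[1]),'yaw',np.degrees(K[2]-L[2]))
E
python3 - <<'E'
from rel import *
rel('w7',[((332,198),(-13,17.5,56)),((448,201),(13,17.5,56)),((533,200),(31,17.5,56)),((220,123),(-40,33,40)),((775,121),(90,33,40))],
[((235,231),(-28,23,8)),((297,230),(-16,23,8)),((470,230),(16,23,8)),((532,230),(28,23,8)),((214,274),(-32,15,8)),((553,274),(32,15,8))])
E
```

```text
[ 0.5202 -0.0126  0.2645 -0.0025] 15.15 res 1.0
[ 0.5195 -0.0147  0.2661  0.0837] 15.24 res 0.7
keeper rel lock mm -1.1947122436828561 -1.8073063476073385 yaw 0.09055304278564126
```

Request:
jog_arm:
  increments:
    - [[-0.13,-0.69,0.1,0.0006,0.0018,-0.008,1],[-0.13,-0.69,0.1,0.0006,0.0018,-0.014,1],[-0.13,-0.69,0.1,0.0006,0.0018,-0.014,1],[-0.13,-0.69,0.1,0.0006,0.0018,-0.014,1],[-0.13,-0.69,0.1,0.0006,0.0018,-0.014,1]]

```text
time: 7.6
position: [0.5198, -0.0143, 0.0998]
tool_rot: [-0.561, 0.43, -0.43, 0.562]
ft_force: [0.4, 1.0, -1.6]
grip_width: 0.0137
```

```bash
python3 st.py w8
```

```text
t 7.6 pos [ 0.5198 -0.0143  0.0998] yaw 15.14 tilt [ 6.e-04 -3.e-04 -1.e+00]
TCP lock xy mm [-0.79 -1.53] keeper est [0.41 0.12] F lock [ 0.6   0.84 -1.6 ] mom [-0.07  0.03 -0.  ] w 0.01368792639048072
```

View pics/w8c.png

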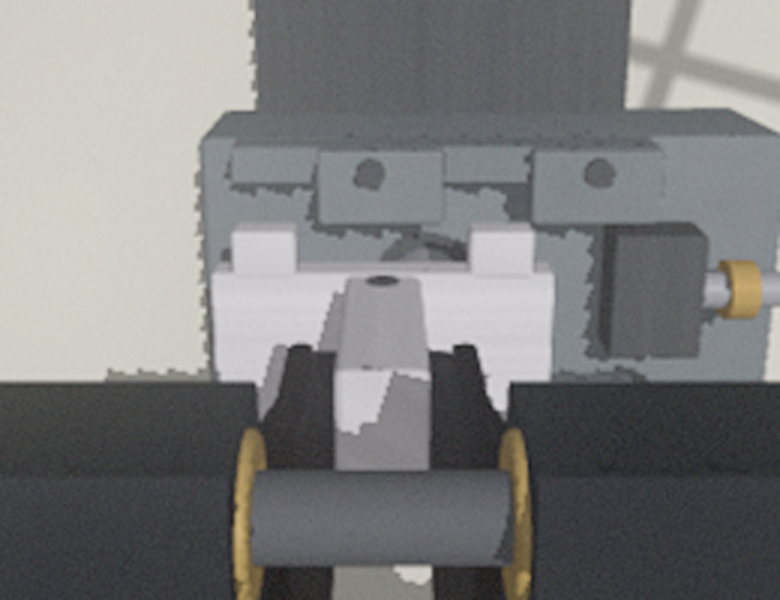

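Request:
jog_arm:
  increments:
    - [[0,0,0,-0.0003,0,-0.004,1],[0,0,0,-0.0003,0,-0.008,1],[0,0,0,-0.0003,0,-0.012,1],[0,0,0,-0.0003,0,-0.013,1],[0,0,0,-0.0003,0,-0.013,1]]

```text
time: 8.15
position: [0.5197, -0.0144, 0.0869]
tool_rot: [-0.561, 0.429, -0.43, 0.562]
ft_force: [-0.0, -0.1, 3.4]
grip_width: 0.0137
```

```bash
python3 st.py w9
```

```text
t 8.15 pos [ 0.5197 -0.0144  0.0869] yaw 15.14 tilt [ 1.e-03 -4.e-04 -1.e+00]
TCP lock xy mm [-0.83 -1.58] keeper est [0.37 0.07] F lock [-0.03 -0.09  3.36] mom [-0.1   0.03  0.01] w 0.013678085677479083
```

View pics/w9c.png

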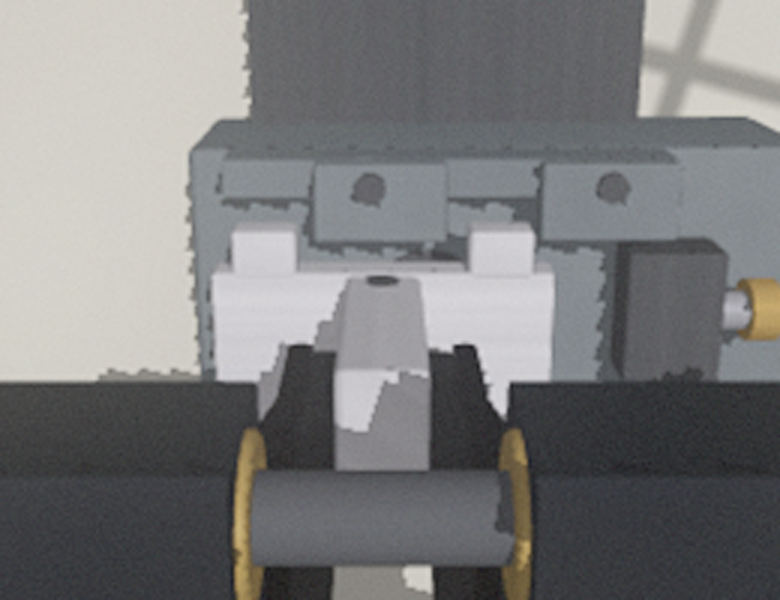

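```bash
python3 - <<'E'
from rel import *
rel('w9',[((316,236),(-13,17.5,56)),((446,240),(13,17.5,56)),((542,239),(31,17.5,56)),((190,153),(-40,33,40))],
[((235,231),(-28,23,8)),((297,230),(-16,23,8)),((470,230),(16,23,8)),((532,230),(28,23,8)),((214,274),(-32,15,8)),((553,274),(32,15,8))])
E
```

```text
[ 0.5205 -0.0124  0.2787 -0.0021] 15.97 res 1.7
[ 0.5206 -0.0129  0.2646  0.057 ] 15.16 res 0.7
keeper rel lock mm -0.09298576459333856 -0.5226904893320548 yaw -0.804361180307028
```

Request:
jog_arm:
  increments:
    - [[0,0,0,0,0.0002,-0.003,1],[0,0,0,0,0.0002,-0.006,1],[0,0,0,0,0.0002,-0.008,1],[0,0,0,0,0.0002,-0.008,1]]

```text
time: 8.6
position: [0.5197, -0.0143, 0.0788]
tool_rot: [-0.561, 0.429, -0.43, 0.562]
ft_force: [-0.1, -1.3, 3.4]
grip_width: 0.0135
```

```bash
python3 st.py w10
```

```text
t 8.6 pos [ 0.5197 -0.0143  0.0788] yaw 15.14 tilt [ 9.e-04 -6.e-04 -1.e+00]
TCP lock xy mm [-0.82 -1.53] keeper est [0.38 0.12] F lock [-0.47 -1.2   3.41] mom [-0.34  0.14  0.02] w 0.01354001372311244
```

View pics/w10c.png

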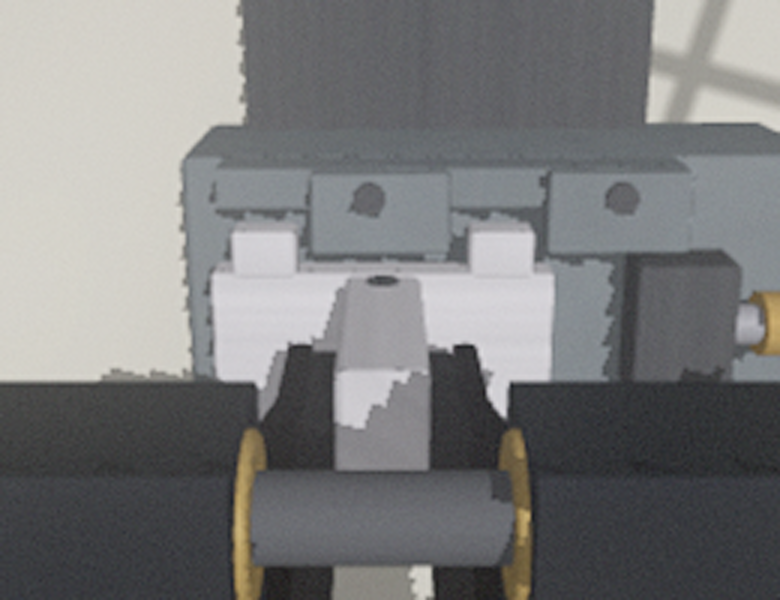

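Request:
jog_arm:
  increments:
    - [[0,0,0,0,0,-0.003,1],[0,0,0,0,0,-0.006,1],[0,0,0,0,0,-0.009,1],[0,0,0,0,0,-0.0095,1],[0,0,0,0,0,-0.0095,1]]

```text
time: 9.15
position: [0.5197, -0.0143, 0.0693]
tool_rot: [-0.562, 0.429, -0.43, 0.562]
ft_force: [-1.3, -0.8, 6.0]
grip_width: 0.014
```

```bash
python3 st.py w11
```

```text
t 9.15 pos [ 0.5197 -0.0143  0.0693] yaw 15.15 tilt [ 1.e-03 -6.e-04 -1.e+00]
TCP lock xy mm [-0.8  -1.54] keeper est [0.4  0.11] F lock [-1.44 -0.47  6.02] mom [-0.22  0.22  0.  ] w 0.01396376391341437
```

View pics/w11c.png

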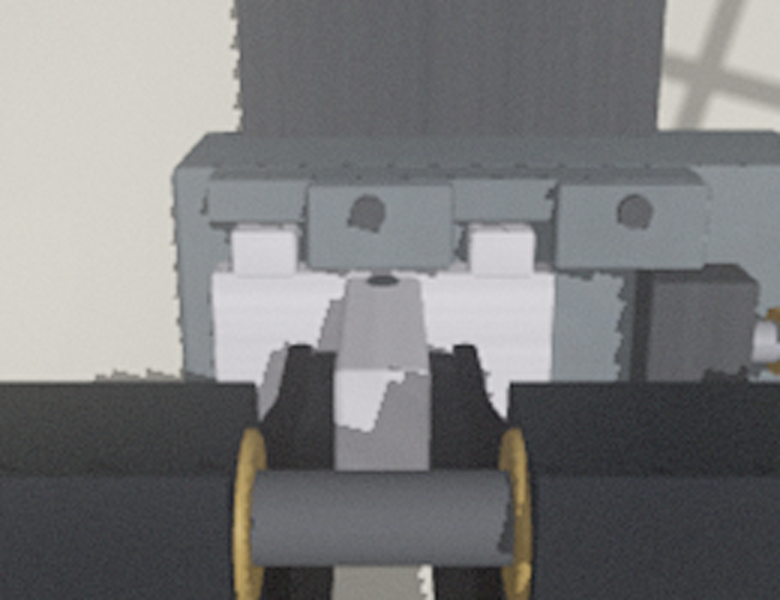

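Request:
jog_arm:
  increments:
    - [[0,0,0,0,0,-0.0006,1],[0,0,0,0,0,-0.0012,1],[0,0,0,0,0,-0.0012,1]]

```text
time: 9.5
position: [0.5197, -0.0144, 0.0682]
tool_rot: [-0.562, 0.429, -0.43, 0.562]
ft_force: [-0.5, -1.0, 5.5]
grip_width: 0.0138
```

```bash
python3 st.py
```

```text
t 9.5 pos [ 0.5197 -0.0144  0.0682] yaw 15.15 tilt [ 1.1e-03 -7.0e-04 -1.0e+00]
TCP lock xy mm [-0.81 -1.56] keeper est [0.39 0.09] F lock [-0.69 -0.81  5.54] mom [-0.25  0.22  0.03] w 0.013753143420590785
```

Request:
jog_arm:
  increments:
    - [[0,0,0,0.0024,0.0006,0,1],[0,0,0,0.0048,0.0013,0,1],[0,0,0,0.0072,0.0019,0,1],[0,0,0,0.0096,0.0026,0,1],[0,0,0,0.0116,0.0031,0,1],[0,0,0,0.0116,0.0031,0,1]]

```text
time: 10.1
position: [0.5293, -0.0108, 0.0678]
tool_rot: [0.562, -0.431, 0.429, -0.561]
ft_force: [-3.8, -1.4, 6.8]
grip_width: 0.0134
```

```bash
python3 st.py w12
```

```text
t 10.1 pos [ 0.5293 -0.0108  0.0678] yaw 15.17 tilt [-3.6e-03  2.0e-04 -1.0e+00]
TCP lock xy mm [ 9.35 -0.63] keeper est [10.55  1.02] F lock [-4.05 -0.4   6.83] mom [-0.29  0.72 -0.03] w 0.013425641659164628
```

View pics/w12c.png

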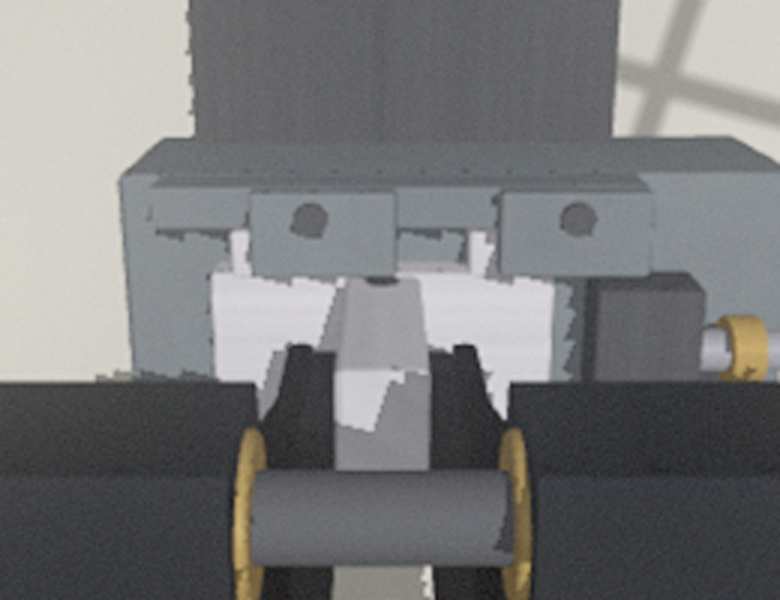

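Request:
jog_arm:
  increments:
    - [[0,-0.1,0,0.0012,0.0002,0,1],[0,-0.2,0,0.0024,0.0003,0,1],[0,-0.2,0,0.0035,0.0004,0,1],[0,-0.2,0,0.0035,0.0004,0,1]]

```text
time: 10.55
position: [0.53, -0.0103, 0.0678]
tool_rot: [0.563, -0.431, 0.428, -0.561]
ft_force: [-5.1, -3.2, 9.6]
grip_width: 0.0136
```

```bash
python3 st.py
```

```text
t 10.55 pos [ 0.53   -0.0103  0.0678] yaw 15.23 tilt [-5.9e-03  3.0e-04 -1.0e+00]
TCP lock xy mm [10.19 -0.37] keeper est [11.39  1.28] F lock [-5.72 -1.8   9.6 ] mom [-0.54  1.09  0.01] w 0.013647697444247767
```

Request:
jog_arm:
  increments:
    - [[0,-0.3,0,0.0003,-0.001,0.0008,1],[0,-0.3,0,0.0015,-0.0006,0.0008,1],[0,-0.3,0,0.003,-0.0002,0.0008,1],[0,-0.3,0,0.0041,0.0001,0.0008,1],[0,-0.3,0,0.0041,0.0001,0.0008,1]]

```text
time: 11.05
position: [0.5319, -0.0098, 0.0682]
tool_rot: [0.563, -0.431, 0.427, -0.561]
ft_force: [-4.0, -0.9, 5.2]
grip_width: 0.0136
```

```bash
python3 st.py w13
```

```text
t 11.05 pos [ 0.5319 -0.0098  0.0682] yaw 15.26 tilt [-0.0057  0.0011 -1.    ]
TCP lock xy mm [12.11 -0.35] keeper est [13.31  1.3 ] F lock [-4.08  0.2   5.22] mom [-0.32  0.78 -0.02] w 0.013573163684795475
```

View pics/w13c.png

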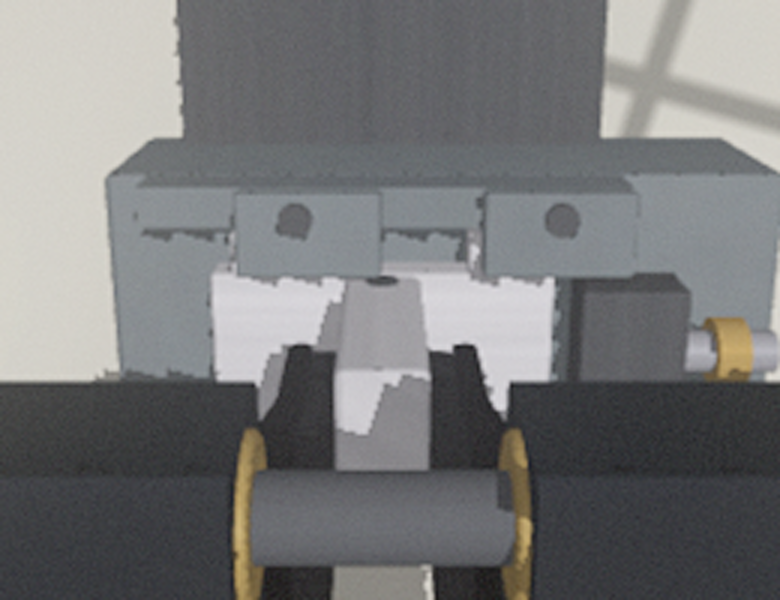

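Request:
jog_arm:
  increments:
    - [[0,-0.3,0,0.0015,0.0002,0.0003,1],[0,-0.3,0,0.003,0.0006,0.0003,1],[0,-0.3,0,0.004,0.0008,0.0003,1],[0,-0.3,0,0.004,0.0008,0.0003,1]]

```text
time: 11.5
position: [0.5338, -0.0088, 0.0681]
tool_rot: [0.563, -0.431, 0.427, -0.561]
ft_force: [-2.8, -1.2, 5.7]
grip_width: 0.0136
```

```bash
python3 st.py
```

```text
t 11.5 pos [ 0.5338 -0.0088  0.0681] yaw 15.29 tilt [-0.005   0.0015 -1.    ]
TCP lock xy mm [14.23  0.11] keeper est [15.43  1.76] F lock [-2.99 -0.46  5.74] mom [-0.36  0.79 -0.01] w 0.013627199311030224
```

Request:
jog_arm:
  increments:
    - [[0,-0.3,0,0.0012,-0.0006,0.0002,1],[0,-0.3,0,0.0025,-0.0004,0.0002,1],[0,-0.3,0,0.0037,-0.0002,0.0002,1],[0,-0.3,0,0.0037,-0.0002,0.0002,1]]

```text
time: 11.9
position: [0.5351, -0.0085, 0.0679]
tool_rot: [0.563, -0.431, 0.427, -0.562]
ft_force: [-4.7, -0.6, 7.3]
grip_width: 0.0138
```

```bash
python3 st.py w14
```

```text
t 11.9 pos [ 0.5351 -0.0085  0.0679] yaw 15.32 tilt [-0.0052  0.0024 -1.    ]
TCP lock xy mm [15.52  0.06] keeper est [16.72  1.71] F lock [-4.65  0.63  7.28] mom [-0.27  0.88  0.05] w 0.01381929222653677
```

View pics/w14c.png

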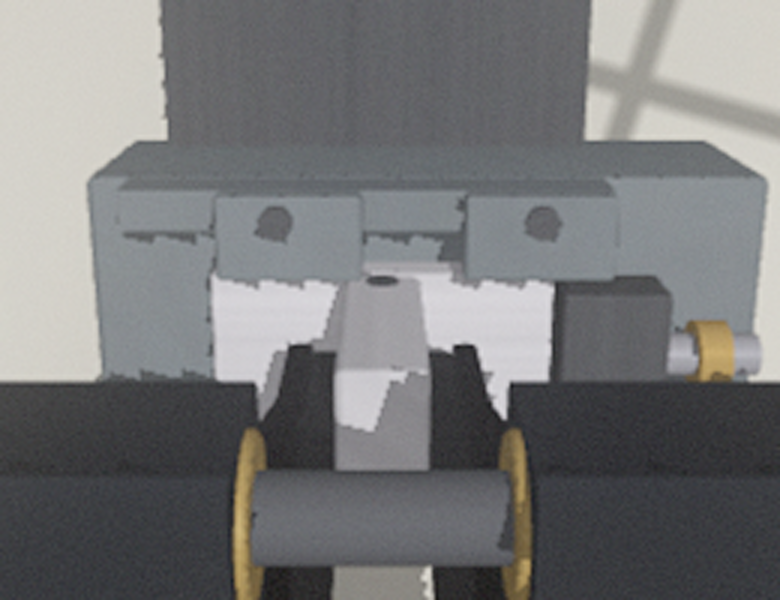

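Request:
jog_arm:
  increments:
    - [[0,-0.3,0,0.0012,-0.0002,0.0002,1],[0,-0.3,0,0.0025,0.0001,0.0002,1],[0,-0.3,0,0.0037,0.0004,0.0002,1],[0,-0.3,0,0.0037,0.0004,0.0002,1]]

```text
time: 12.35
position: [0.536, -0.008, 0.0678]
tool_rot: [0.563, -0.431, 0.426, -0.562]
ft_force: [-5.1, -2.6, 7.5]
grip_width: 0.0138
```

```bash
python3 st.py
```

```text
t 12.35 pos [ 0.536  -0.008   0.0678] yaw 15.37 tilt [-0.006   0.0026 -1.    ]
TCP lock xy mm [16.56  0.3 ] keeper est [17.76  1.95] F lock [-5.57 -1.16  7.53] mom [-0.58  1.01 -0.  ] w 0.0137783248306783
```

Request:
jog_arm:
  increments:
    - [[0,-0.3,0,0.002,0,0.0002,1],[0,-0.3,0,0.0038,0.0003,0.0002,1],[0,-0.3,0,0.005,0.0006,0.0002,1],[0,-0.3,0,0.005,0.0006,0.0002,1],[0,-0.3,0,0.005,0.0006,0.0002,1]]

```text
time: 12.85
position: [0.5362, -0.0079, 0.068]
tool_rot: [0.565, -0.432, 0.425, -0.561]
ft_force: [-9.7, -5.9, 12.2]
grip_width: 0.0138
```

```bash
python3 st.py
```

```text
t 12.85 pos [ 0.5362 -0.0079  0.068 ] yaw 15.48 tilt [-0.0111  0.002  -0.9999]
TCP lock xy mm [16.76  0.36] keeper est [17.96  2.01] F lock [-10.88  -3.18  12.16] mom [-1.19  1.69  0.  ] w 0.013789521715867682
```

Request:
jog_arm:
  increments:
    - [[0,-0.5,-0.2,0.0045,-0.0002,0.001,1],[0,-0.5,-0.2,0.0058,0.0001,0.001,1],[0,-0.5,-0.2,0.0064,0.0003,0.001,1],[0,-0.5,-0.2,0.0064,0.0003,0.001,1],[0,-0.5,-0.2,0.0064,0.0003,0.001,1],[0,-0.5,-0.2,0.0064,0.0003,0.001,1]]

```text
time: 13.45
position: [0.5363, -0.0079, 0.0684]
tool_rot: [0.565, -0.433, 0.424, -0.56]
ft_force: [-9.7, -5.5, 11.4]
grip_width: 0.0138
```

```bash
python3 st.py w15
```

```text
t 13.45 pos [ 0.5363 -0.0079  0.0684] yaw 15.4 tilt [-0.0158  0.0019 -0.9999]
TCP lock xy mm [16.9   0.33] keeper est [18.1   1.98] F lock [-10.79  -2.8   11.38] mom [-1.23  1.91  0.  ] w 0.013807086885261789
```

View pics/w15c.png

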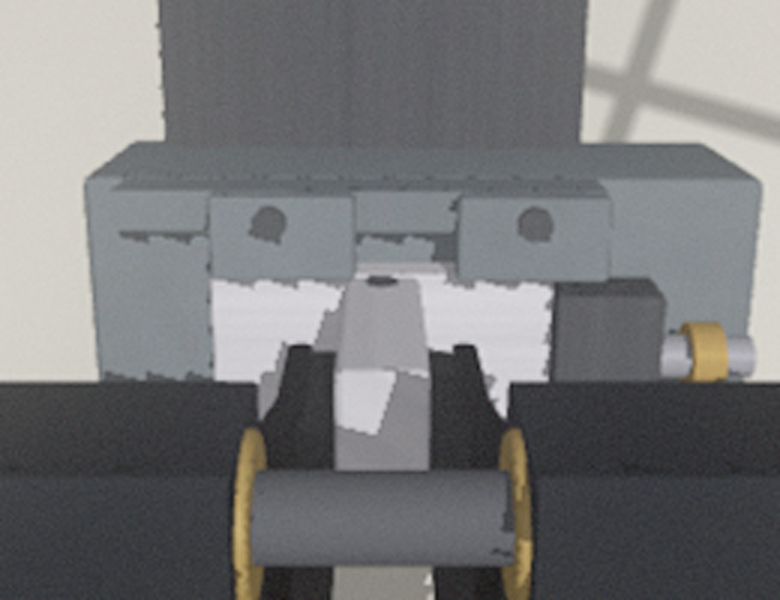

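Request:
jog_arm:
  increments:
    - [[0,-1,-0.2,0.0064,0.0001,0.001,1],[0,-1,-0.2,0.0075,0.0003,0.001,1],[0,-1,-0.2,0.008,0.0004,0.001,1],[0,-1,-0.2,0.008,0.0004,0.001,1],[0,-1,-0.2,0.008,0.0004,0.001,1],[0,-1,-0.2,0.008,0.0004,0.001,1]]

```text
time: 14.1
position: [0.5364, -0.0078, 0.0684]
tool_rot: [0.565, -0.434, 0.424, -0.559]
ft_force: [-12.4, -6.9, 10.5]
grip_width: 0.0135
```

```bash
python3 st.py
```

```text
t 14.1 pos [ 0.5364 -0.0078  0.0684] yaw 15.35 tilt [-0.0156  0.0017 -0.9999]
TCP lock xy mm [16.97  0.35] keeper est [18.17  2.  ] F lock [-13.73  -3.38  10.5 ] mom [-1.39  2.36  0.02] w 0.013542715062078395
```

Request:
jog_arm:
  increments:
    - [[0,-1,-0.2,0.0078,0.0002,0.001,1],[0,-1,-0.2,0.0078,0.0002,0.001,1],[0,-1,-0.2,0.0078,0.0002,0.001,1],[0,-0.6,-0.1,0.006,-0.0004,0.001,1],[0,-0.6,-0.1,0.0045,-0.0008,0.001,1],[0,-0.6,-0.1,0.0045,-0.0008,0.001,1]]

```text
time: 14.7
position: [0.5363, -0.0081, 0.0684]
tool_rot: [0.564, -0.434, 0.424, -0.56]
ft_force: [-6.4, -1.0, 5.5]
grip_width: 0.0136
```

```bash
python3 st.py
```

```text
t 14.7 pos [ 0.5363 -0.0081  0.0684] yaw 15.29 tilt [-0.015   0.0031 -0.9999]
TCP lock xy mm [16.83  0.15] keeper est [18.03  1.8 ] F lock [-6.4   0.7   5.54] mom [-0.39  1.34  0.07] w 0.013641162437868821
```

Request:
jog_arm:
  increments:
    - [[0,-0.6,0,0.004,0.0006,0.001,1],[0,-0.6,0,0.004,0.0006,0.0022,1],[0,-0.6,0,0.004,0.0006,0.0034,1],[0,-0.6,0,0.004,0.0006,0.0034,1]]

```text
time: 15.1
position: [0.5361, -0.0078, 0.0704]
tool_rot: [0.565, -0.433, 0.424, -0.56]
ft_force: [-5.3, -4.9, 1.9]
grip_width: 0.0137
```

```bash
python3 st.py w16
```

```text
t 15.1 pos [ 0.5361 -0.0078  0.0704] yaw 15.39 tilt [-0.0137  0.0027 -0.9999]
TCP lock xy mm [16.74  0.42] keeper est [17.94  2.07] F lock [-6.39 -3.37  1.88] mom [-1.1   1.07 -0.  ] w 0.01368558667858606
```

View pics/w16c.png

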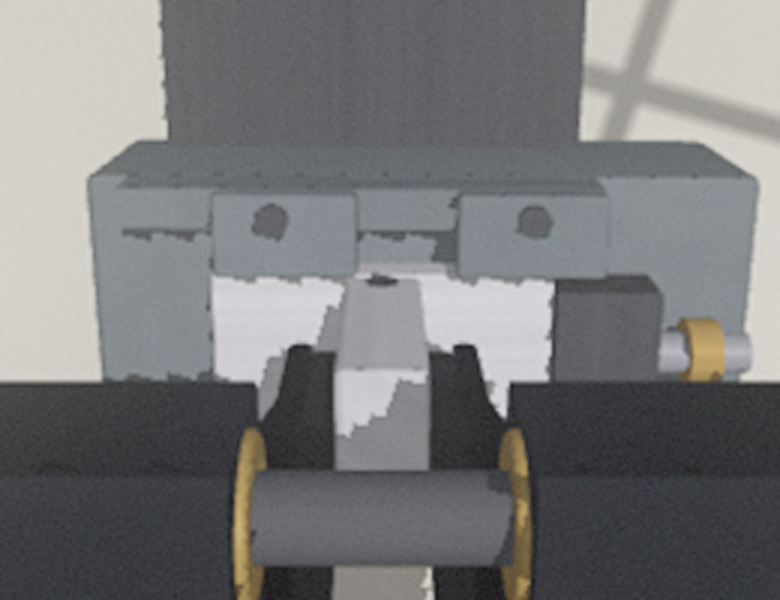

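Request:
jog_arm:
  increments:
    - [[0,-0.5,0,0.0024,-0.0005,0,1],[0,-0.5,0,0.0024,-0.0005,0,1],[0,-0.5,0,0.0024,-0.0005,0,0.5],[0,-0.5,0,0.0024,-0.0005,0,0.3],[0,-0.5,0,0.0024,-0.0005,0,0.2],[0,-0.5,0,0.0024,-0.0005,0,0.2]]
  squeeze: 10

```text
time: 15.75
position: [0.539, -0.0083, 0.0703]
tool_rot: [0.563, -0.43, 0.427, -0.562]
ft_force: [-0.3, -0.3, -0.7]
grip_width: 0.033
```

```bash
python3 st.py w17
```

```text
t 15.75 pos [ 0.539  -0.0083  0.0703] yaw 15.39 tilt [-0.0043  0.0026 -1.    ]
TCP lock xy mm [19.38 -0.8 ] keeper est [20.58  0.85] F lock [-0.33 -0.21 -0.66] mom [-0.08 -0.01 -0.06] w 0.033020015385100535
```

View pics/w17c.png

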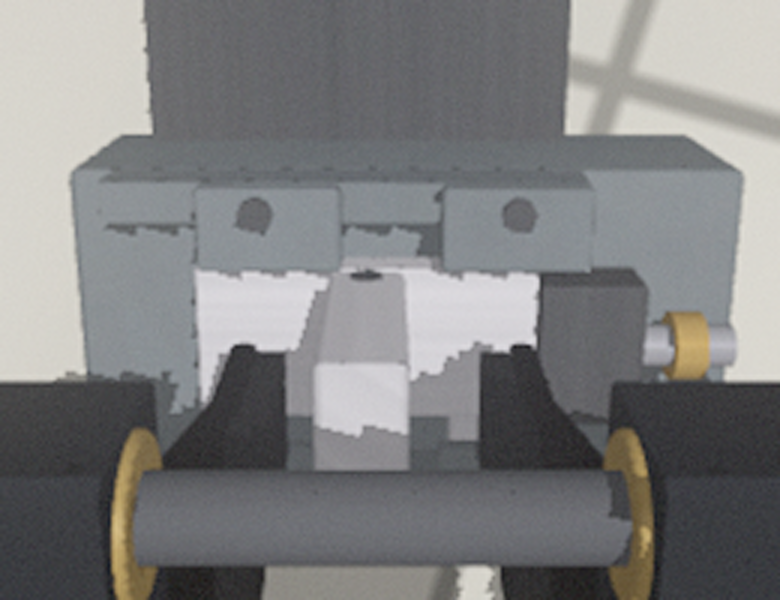

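Request:
jog_arm:
  increments:
    - [[0,0,0,-0.002,-0.0005,0,0.1],[0,0,0,-0.002,-0.0005,0.003,0.1],[0,0,0,-0.002,-0.0005,0.015,0.1],[0,0,0,-0.002,-0.0005,0.04,0.1],[0,0,0,-0.002,-0.0005,0.07,0.1],[0,0,0,-0.002,-0.0005,0.08,0.1],[0,0,0,-0.002,-0.0005,0.08,0.1]]

```text
time: 16.5
position: [0.5383, -0.0091, 0.1524]
tool_rot: [-0.562, 0.429, -0.428, 0.563]
ft_force: [0.6, -0.4, 0.0]
grip_width: 0.0392
```

```bash
python3 st.py w18
```

```text
t 16.5 pos [ 0.5383 -0.0091  0.1524] yaw 15.39 tilt [ 4.0e-04  1.6e-03 -1.0e+00]
TCP lock xy mm [18.5  -1.35] keeper est [19.7  0.3] F lock [ 0.46 -0.57  0.04] mom [-0.07  0.03  0.03] w 0.039153335896695056
```

View pics/w18c.png

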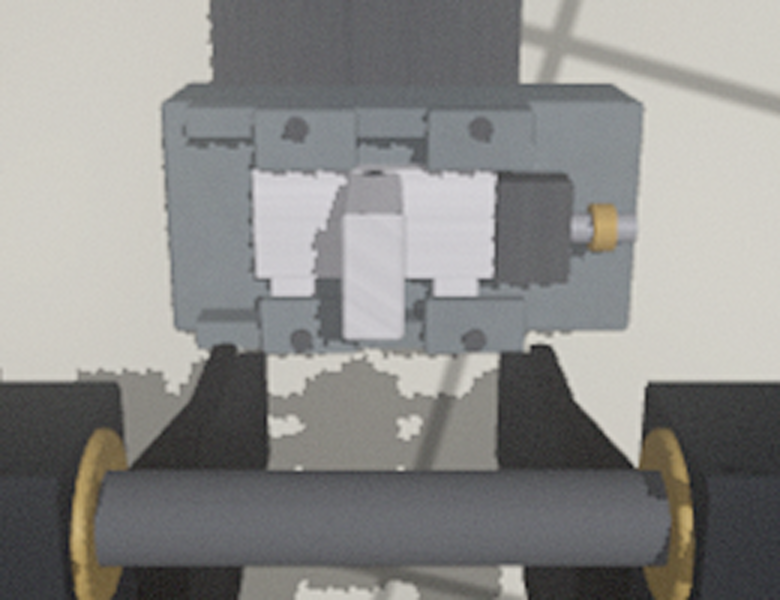

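```bash
python3 st.py s19 scene; python3 - <<'E'
import cv2
im=cv2.imread('pics/w18.png');cv2.imwrite('pics/w18z.png',cv2.resize(im[205:275,310:400],None,fx=8,fy=8,interpolation=cv2.INTER_NEAREST))
E
```

```text
t 16.55 pos [ 0.5372 -0.0089  0.1511] yaw 15.39 tilt [-0.0025  0.0022 -1.    ]
TCP lock xy mm [17.52 -0.9 ] keeper est [18.72  0.75] F lock [ 0.14 -0.2   0.03] mom [-0.07  0.03  0.  ] w 0.039026965205216674
```

View pics/s19.png

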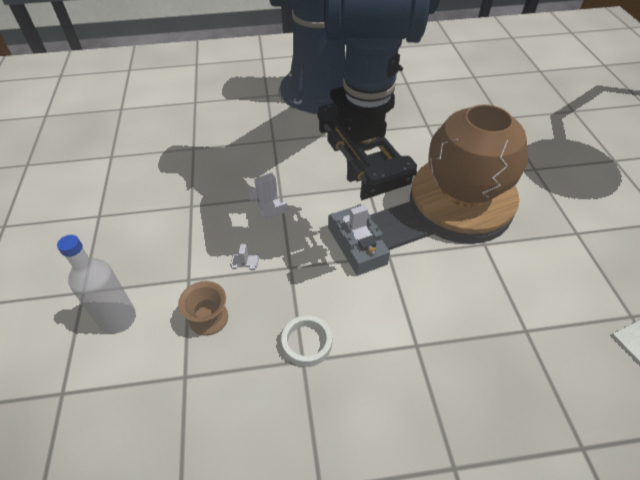

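View pics/w18z.png

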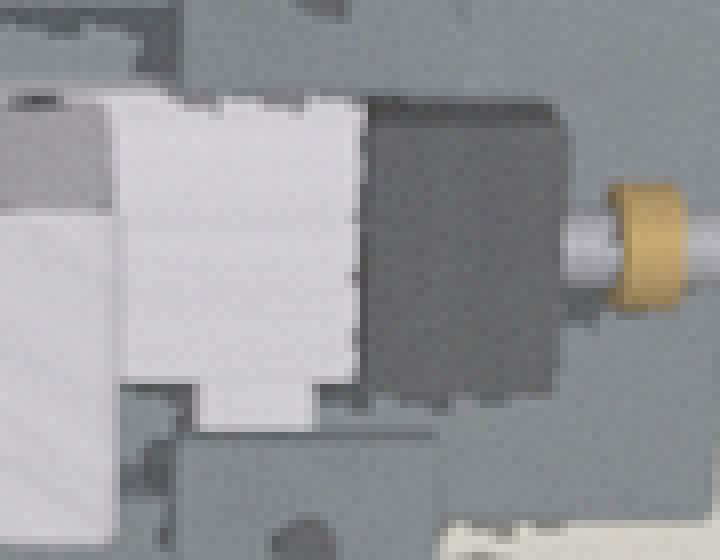

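Request:
jog_arm:
  increments:
    - [[0,0,0,0.015,0.008,0,0.1],[0,0,0,0.031,0.005,-0.02,0.1],[0,0,0,0.031,0,-0.035,0.1],[0,0,0,0.031,0,-0.035,0.1],[0,0,0,0.031,0,-0.035,0.1]]

```text
time: 17.1
position: [0.5662, -0.0085, 0.1138]
tool_rot: [0.563, -0.432, 0.425, -0.562]
ft_force: [0.0, -0.5, -0.4]
grip_width: 0.0392
```

```bash
python3 st.py w20;python3 - <<'E'
import cv2
im=cv2.imread('pics/w20.png');cv2.imwrite('pics/w20z.png',cv2.resize(im[200:300,250:370],None,fx=6,fy=6,interpolation=cv2.INTER_NEAREST))
E
```

```text
t 17.1 pos [ 0.5662 -0.0085  0.1138] yaw 15.37 tilt [-0.0085  0.0036 -1.    ]
TCP lock xy mm [45.56 -8.09] keeper est [46.76 -6.44] F lock [-0.13 -0.53 -0.36] mom [-0.1   0.02 -0.03] w 0.03917273688528684
```

View pics/w20z.png

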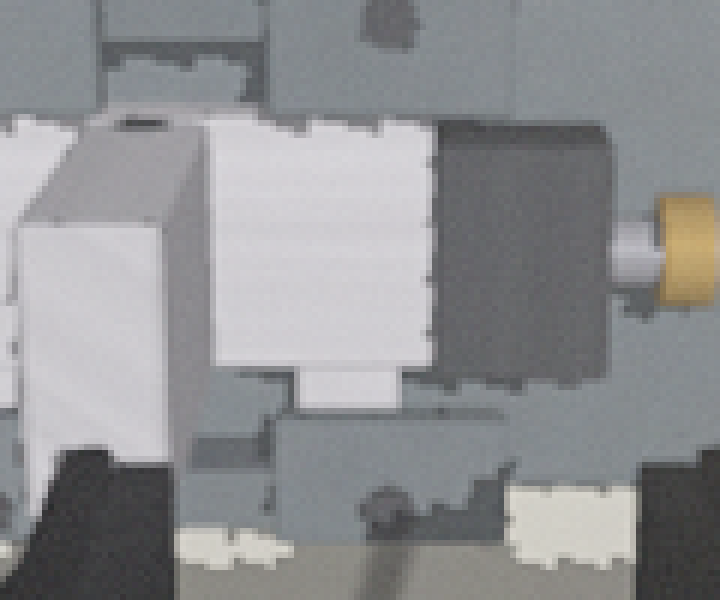

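With the stop face near the image centre, the plate end and the stop meet with no gap at crop (436,240), and the ears are under the lips. I retreat and hand in.

Request:
jog_arm:
  increments:
    - [[0,0,0,0,0,0.03,0.1],[0,0,0,0,0,0.07,0.1],[0,0,0,0,0,0.1,0.1],[0,0,0,0,0,0.1,0.1],[0,0,0,0,0,0.1,0.1]]

```text
time: 17.65
position: [0.5668, -0.0084, 0.2157]
tool_rot: [0.563, -0.43, 0.427, -0.562]
ft_force: [-0.1, -0.0, 0.3]
grip_width: 0.0391
```

```bash
python3 st.py t21 top; python3 -c "
from rig import *
print(hand_in())"
```

```text
t 17.65 pos [ 0.5668 -0.0084  0.2157] yaw 15.39 tilt [-0.0044  0.0028 -1.    ]
TCP lock xy mm [46.19 -8.16] keeper est [47.39 -6.51] F lock [-0.15 -0.01  0.25] mom [-0.08  0.07  0.04] w 0.03909664665748948
the job is handed in; nothing more can be done
None
```

View pics/t21.png

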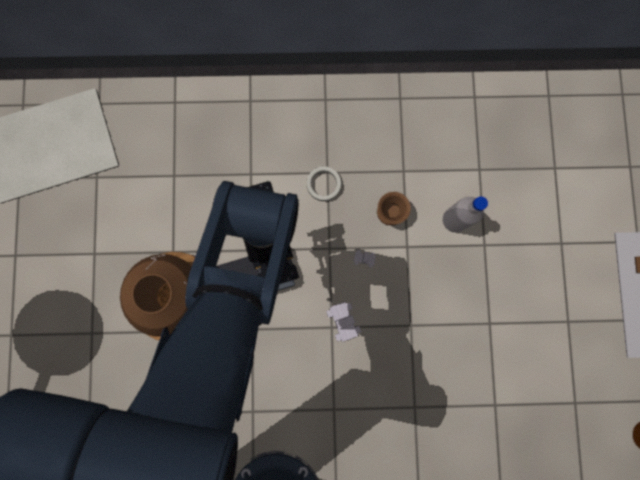

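The keeper is in the lock, against the stop and holding the plunger down, and the job is handed in at about 17.7 s. I gripped the middle-sized keeper, pressed the plunger down at the way in, and passed the ears through the gaps. Then I slid the plate about 17.5 mm under the lips until it met the stop, and released it while still pushing lightly forward.

**Press force:** the wrist read about 13.7 N along the slide while I held it against the stop. Taking off the roughly 3–4 N of sliding friction leaves about 10 N on the stop. That figure is an estimate, not a direct reading.

**Last checks:**
- The close wrist view shows no gap between the plate and the stop, and the ears under the lips. A view from slightly further off had shown a dark line about 1 px wide there; I took it to be the stop's edge.
- The plunger is hidden under the plate, so I did not see it directly. Before release, when I raised the keeper slightly, the upward force on the tool dropped, so the ears were bearing on the lips.
- The keeper sits about 1–2 mm toward +y in the channel by my estimate, which is inside the play.
- The jar, neck, tape, bottle and the other two keepers look where they were. The gripper was clear and the wrist force was near zero at hand-in.

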